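# Make up two mending kits

### The arm

A 6-joint arm with a two-finger parallel gripper is mounted at the origin on a cart in front of the work surface, level with it; the furniture and walls round the work are solid. World frame = base frame: x ahead of the robot, y to its left, z up, the work surface at z = 0. Lengths are in m, angles in rad, forces in N, time in s.
With the tool pointing down it reaches from about 0.325 to 0.85 m from the base axis. Payload 4.4 kg.
Tool frame: the origin (TCP) lies midway between the tips of the shut fingers; the grasp point (between the pads) lies 19 mm behind it (bot.pinch_z is the distance from the TCP to the grasp point, in m); z points along the fingers, y is the line along which they close (so a half turn about z gives the same grasp; the last joint's range is limited). The gripper opens to 94 mm and grips with 3 to 60 N. Pads are 16 mm wide; open, the fingers measure 119 mm over their backs; the gripper's body (75 mm by 177 mm) begins 78 mm behind the grasp point.
Start: joints at [-1.46, 0.207, 1.542, -0, 1.393, -0.15], TCP at [0.148, -0.556, 0.181] pointing down, gripper open.
Joint ranges: [-2.73, 2.73], [-0.86, 2.22], [0.23, 2.46], [-1.11, 4.25], [0.08, 2.63], [-2.82, 2.82]. Speed limits (rad/s): [2.79, 2.79, 3.14, 3.14, 3.14, 3.14].

### API

Orientations are given as a rotation vector (axis times angle).
In Python, from bench import bot gives the robot as it stands. Calls block until the motion is done:
- bot.move_pose(position, orientation): joint-space move of the TCP to a pose.
- bot.line_to(position, rot=None, velocity=0.15, threshold=None): straight line of the TCP; rot=None keeps the orientation; velocity is the mean speed in m/s. With threshold (N) it stops when the force on the tool has changed by that much, and returns True; else False.
- bot.move_j(angles): joint-space move.
- bot.move_gripper(opening): opening from 0.0 (shut) to 1.0 (fully open); the grip force is fixed at half the most; returns when the fingers have stopped.
- bot.pause(seconds).
- bot.ik(position, orientation): joint angles nearest the present ones, or None.
- bot.get_obs(): the state.
- bot.grab_frame(name): name is "side" or "top" or "wrist"; returns a dict with "image" (384x512x3 uint8, red, green, blue), "fx", "fy", "cx", "cy" (pixels), "extrinsics" (4x4, takes a point from camera to world coordinates). Camera axes: x right, y up, looking along -z (the intrinsics and any distortion apply to the point x, -y, -z); pixel columns grow to the right and rows downward; lengths in m; the calibration is good to about 2 mm. A picture is of the moment at which its call begins. There is no depth.
A pose or a line that the arm cannot do raises bot.MotionError and nothing moves.
- bot.sign_off(): hands the job in; it is judged then, once.
The state is a dict: "time_s": time; "qpos": joint angles; "joint_velocities": joint speeds; "tau": joint torques, N m; "tool_pos": TCP position; "ee_rot": TCP orientation; "ft_force": force on the tool from outside, world axes, zero at the start; "wrist_torque": the same for the moment, N m; "gripper_width": opening from 0.0 (shut) to 1.0 (fully open); "finger_force": force on a finger pad.
Only numpy, scipy, OpenCV 4.12 (cv2) and the standard library are available. Lean on these libraries where they do the work, as an engineer would, in place of code of your own. Each camera call takes 0.05 s, during which the arm holds its last target. There are 200 camera calls.

### The job

Make up the two mending kits from the stock standing in a row in front of the two trays. The blue tray gets the blue spool and the pin tin; the red tray gets the red spool, the white spool and the yellow note block. Stand each spool upright in a small bay of its own (either small bay will do) and lay the tin or block flat on the floor of the large bay, right way up; leave the receipt roll and the rubber stamp where they are.

Things in the scene. Friction and masses are not known exactly. Their poses are not given: they have to be found in the camera images.
- blue_tray: Blue plastic kit tray, fixed, 118 mm deep (x, away from robot), 220 mm long (y, to the robot's left), yaw within 8 deg; origin: centre of underside. Floor top at z 3 mm, walls 4 mm thick, 12 mm high. Two dividers (4 mm thick, 10 mm high) make three bays 110 mm deep: small bays 56 mm long centred at y +78 and +18 mm, large bay 92 mm long at y -60 mm.
- red_tray: Red plastic kit tray, fixed, 118 mm deep (x, away from robot), 220 mm long (y, to the robot's left), yaw within 8 deg; origin: centre of underside. Floor top at z 3 mm, walls 4 mm thick, 12 mm high. Two dividers (4 mm thick, 10 mm high) make three bays 110 mm deep: small bays 56 mm long centred at y +78 and +18 mm, large bay 92 mm long at y -60 mm.
- blue_spool: Thread spool with blue thread and black ends, standing upright on the counter among the stock; 29 mm across (collides as a plain 29 mm cylinder), 47 mm tall, 30 g; origin at the centre of its underside, z up along its axis. Grasp round it from above.
- red_spool: Thread spool with red thread and white ends, standing upright on the counter among the stock; 29 mm across (collides as a plain 29 mm cylinder), 47 mm tall, 30 g; origin at the centre of its underside, z up along its axis. Grasp round it from above.
- white_spool: Thread spool all white, standing upright on the counter among the stock; 29 mm across (collides as a plain 29 mm cylinder), 47 mm tall, 30 g; origin at the centre of its underside, z up along its axis. Grasp round it from above.
- pin_tin: Round closed pin tin, teal lid and light grey lower half, 60 mm across, 21 mm high, 50 g, lying flat on the counter; origin at the centre of its underside, z up. Grasp across its rim. It is the one in the stock row just in front of the trays; a like tin far off at the right, beside the cash box, is not part of the job.
- note_block: Yellow sticky-note block, 51 x 51 mm (sides along its x and y), 18 mm high, 30 g, lying flat on the counter; origin at the centre of its underside, z up. Grasp across two facing sides. It is the one in the stock row just in front of the trays; a like block far off at the right, beyond the cash box, is not part of the job.
- receipt_roll: Bystander: white paper roll standing on end at the right of the stock, 60 mm across, 57 mm tall; origin at the centre of its underside. Leave it where it is.
- rubber_stamp: Bystander: rubber stamp with black knob and wooden foot at the left of the stock, 26 x 40 mm, 67 mm tall; origin at the centre of its underside. Leave it where it is. A tall thin stand (unlisted, 1 m high, foot 12 cm square) rises beyond and left of it, 0.5 m ahead and 0.18 m left of the base: swing the arm past it on the robot's side.
Mind the look-alikes: they are no part of the job. What is shaped like the red_spool but green is not meant.

How it is judged:
By the outcome, as a careful person would: the job done as asked, in the order asked, and still so for the second after the job is handed in, with the robot touching nothing.
It also fails if it takes over 144 s, if anything falls off the work surface, if the arm or the gripper's body presses on something with over 40 N, if the wrist force passes 120 N, or if a joint passes its speed limit or range.

## Working session

There is one attempt and no reset: what is moved stays moved. The work goes in short steps, each a Python script; the robot and the scene stay as the last script left them, time stands still between calls to the robot, and variables do not carry over. Pictures are saved under pics/ and viewed, at most 14 in all, crops included, and the job is handed in when it is done.

```bash
mkdir -p pics; ls; python3 - <<'E'
from bench import bot
import cv2
for n in("top","side"):
    f=bot.grab_frame(n); cv2.imwrite(f"pics/{n}0.png",cv2.resize(f["image"][:,:,::-1],(800,600),interpolation=cv2.INTER_CUBIC))
    print(n,{k:v for k,v in f.items() if k!="image"})
o=bot.get_obs();print(o["time_s"],o["ee_rot"],bot.pinch_z)
E
```

```text
pics
top {'fx': 359.1251438545491, 'fy': 359.1251438545491, 'cx': 251.39463984596415, 'cy': 190.12795271039712, 'extrinsics': array([[ 0.16230889,  0.96685509, -0.19709656,  0.33166238],
       [-0.98673864,  0.1587069 , -0.03404362, -0.23637257],
       [-0.00163466,  0.20000837,  0.97979282,  0.946573  ],
       [ 0.        ,  0.        ,  0.        ,  1.        ]])}
side {'fx': 480.00429135785294, 'fy': 480.00429135785294, 'cx': 253.18998200435726, 'cy': 196.9240208117328, 'extrinsics': array([[-0.97699493,  0.12038429, -0.17603561,  0.31676441],
       [-0.21325067, -0.5601817 ,  0.80045026,  0.7289844 ],
       [-0.00225028,  0.81957555,  0.57296671,  0.69059603],
       [ 0.        ,  0.        ,  0.        ,  1.        ]])}
0.1 [-3.11291272e+00 -4.08240466e-01 -6.68092055e-05] 0.0188
```

View pics/top0.png

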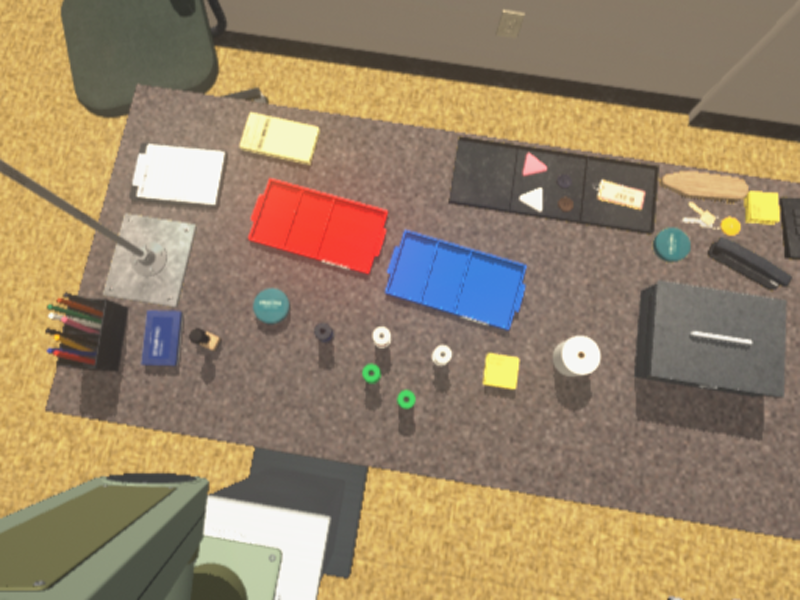

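View pics/side0.png

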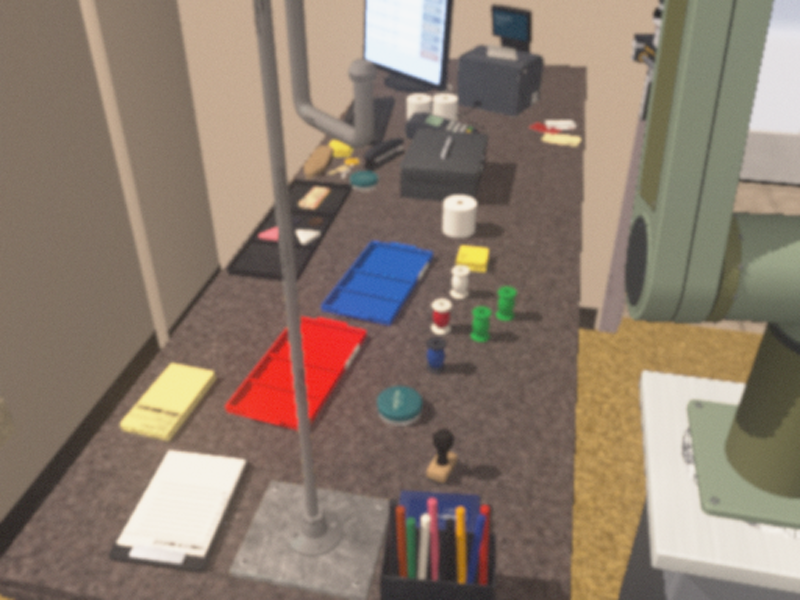

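The top view (800x600 scale) shows, left to right: stamp (205,340), tin (270,305), blue spool (324,330), red spool (382,337), white spool (441,355), yellow block (502,371) and roll (577,356). The green look-alikes are at (371,373) and (406,399). The look-alike tin is at (672,244) and the look-alike block at (763,207), both by the cash box. The side view confirms which spool is which: blue (436,353), red with white ends (441,316), all white (460,282).

```bash
cat > h.py <<'E'
from bench import bot
import numpy as np, cv2
def ray(f,u,v):
    d=np.array([(u-f["cx"])/f["fx"],-(v-f["cy"])/f["fy"],-1.])
    E=f["extrinsics"]; return E[:3,3],E[:3,:3]@d
def onz(f,u,v,z):
    o,d=ray(f,u,v); return (o+d*(z-o[2])/d[2])[:2]
def proj(f,p):
    E=f["extrinsics"]; c=E[:3,:3].T@(np.asarray(p,float)-E[:3,3])
    return np.array([f["cx"]+f["fx"]*c[0]/-c[2],f["cy"]-f["fy"]*c[1]/-c[2]])
E
python3 - <<'E'
from h import *
f=bot.grab_frame("top"); g=bot.grab_frame("side"); s=.64
T=dict(tin=(270,305,.021),blue=(324,330,.047),red=(382,337,.047),white=(441,355,.047),block=(502,371,.018),roll=(577,356,.057),stamp=(200,336,.067),g1=(371,373,.047),g2=(406,399,.047),standfoot=(150,258,0),
 r1=(266,182,.012),r2=(386,208,.012),r3=(369,271,.012),r4=(250,237,.012),b1=(405,234,.012),b2=(525,263,.012),b3=(509,328,.012),b4=(388,289,.012))
S=dict(tin=(400,402,.021),blue=(436,342,.047),red=(442,303,.047),white=(461,270,.047),block=(473,257,.018))
for k,(u,v,z) in T.items():
    print(k,onz(f,u*s,v*s,z).round(4), onz(g,S[k][0]*s,S[k][1]*s,S[k][2]).round(4) if k in S else "")
# crop enlarged
c=g["image"][150:290,210:360,::-1]; cv2.imwrite("pics/crop.png",cv2.resize(c,None,fx=4,fy=4,interpolation=cv2.INTER_CUBIC))
print(bot.grab_frame("wrist")["extrinsics"].round(3), bot.grab_frame("wrist")["fx"])
E
```

```text
tin [ 0.471  -0.0029] [0.4705 0.0047]
blue [ 0.441  -0.1041] [ 0.4411 -0.0999]
red [ 0.445  -0.1986] [ 0.4486 -0.197 ]
white [ 0.4317 -0.2967] [ 0.434 -0.296]
block [ 0.4251 -0.4014] [ 0.425  -0.3885]
roll [ 0.4639 -0.5087] 
stamp [0.3974 0.0843] 
g1 [ 0.3852 -0.1909] 
g2 [ 0.3541 -0.2523] 
standfoot [0.5221 0.2266] 
r1 [0.6889 0.052 ] 
r2 [ 0.6753 -0.1662] 
r3 [ 0.5581 -0.1562] 
r4 [0.5846 0.0584] 
b1 [ 0.6336 -0.2067] 
b2 [ 0.6155 -0.4186] 
b3 [ 0.499  -0.4052] 
b4 [ 0.5322 -0.1935] 
[[ 0.257  0.933  0.253  0.223]
 [-0.966  0.248  0.066 -0.536]
 [-0.001 -0.262  0.965  0.383]
 [ 0.     0.     0.     1.   ]] 276.06287358615083
```

View pics/crop.png

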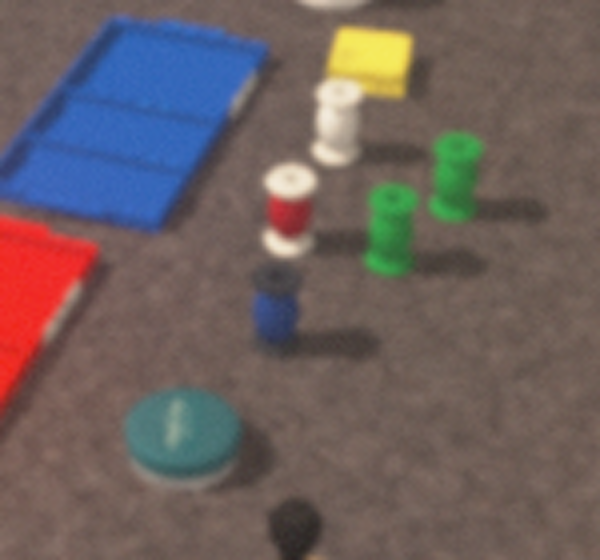

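The crop shows the blue spool with black ends at (277,310), the red one with white ends at (290,210), the all-white one at (338,125), and two green ones at (390,230) and (457,175) that are not meant. Next I'll measure with the wrist camera from above, because the top camera looks slightly distorted near its edges.

```bash
cat >> h.py <<'E'
from scipy.spatial.transform import Rotation as Rn
def rot(yaw):  # tool down; yaw 0: fingers close along world y
    c,s=np.cos(yaw),np.sin(yaw)
    return Rn.from_matrix(np.array([[c,s,0],[s,-c,0],[0,0,-1.]])).as_rotvec()
E
python3 - <<'E'
from h import *
import pickle
F=[]
for i,y in enumerate((-.33,-.08)):
    bot.move_pose([.48,y,.30],rot(0)); bot.pause(.3)
    f=bot.grab_frame("wrist"); F.append(f); cv2.imwrite(f"pics/w{i}.png",cv2.resize(f["image"][:,:,::-1],(800,600),interpolation=cv2.INTER_CUBIC))
    print(bot.get_obs()["time_s"],bot.get_obs()["qpos"].round(2))
pickle.dump(F,open("F.pkl","wb"))
E
```

```text
2.1917 [-0.75  0.16  1.36 -0.    1.63  0.82]
3.525 [-0.34 -0.05  1.58 -0.    1.62  1.23]
```

View pics/w0.png

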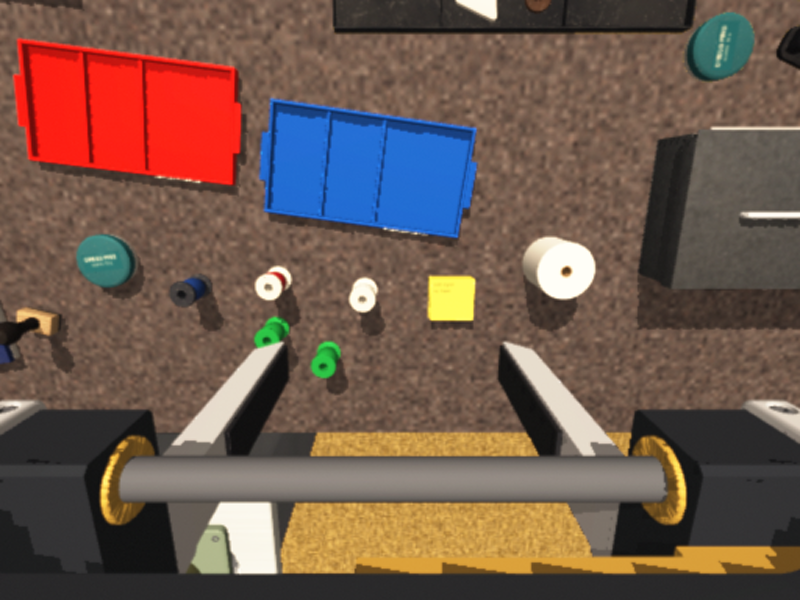

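View pics/w1.png

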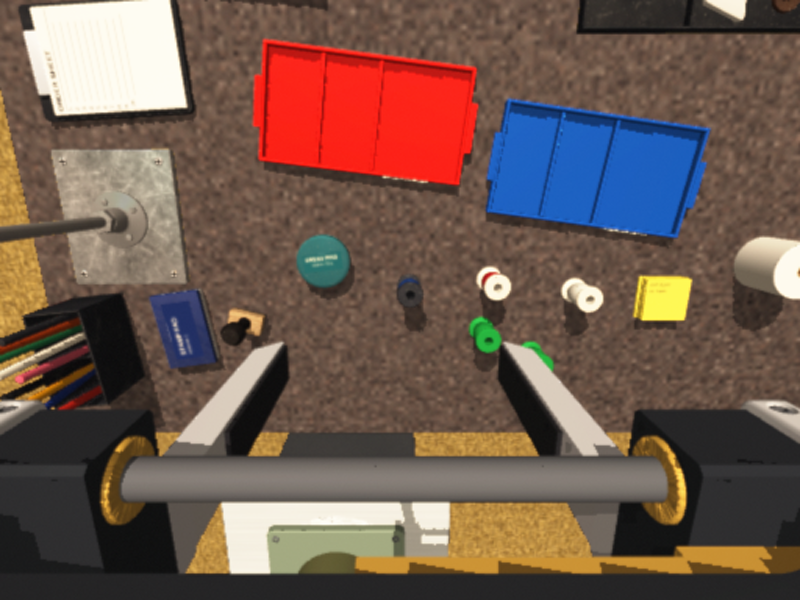

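Both wrist views show all the stock and both trays clearly. The tray corners, spool tops, tin lid and block are all measurable in each view.

```bash
python3 - <<'E'
from h import *
import pickle
F=pickle.load(open("F.pkl","rb")); s=.64
def P(i,u,v,z): return onz(F[i],(u+.5)*s-.5,(v+.5)*s-.5,z)
D=dict(tin=[(105,261,.021),(323,261,.021)],blue=[(182,293,.047),(410,295,.047)],red=[(269,287,.047),(497,288,.047)],white=[(362,297,.047),(590,299,.047)],
 g1=[(269,336,.047),(489,342,.047)],blk=[None,(666,298,.018)],roll=[(566,270,.057),None])
for k,v in D.items(): print(k,[P(i,*p).round(4) for i,p in enumerate(v) if p])
b=np.array([P(0,*q,.018) for q in[(429,277),(473,277),(475,320),(428,320)]]);print("blk0",b.mean(0),(b-b.mean(0)).round(4))
def tray(n,i,q):  # far-left, far-right, near-right, near-left
    c=np.array([P(i,*p,.012) for p in q]); m=c.mean(0); dy=(c[0]+c[3]-c[1]-c[2])/2; dx=(c[0]+c[1]-c[2]-c[3])/2
    print(n,i,m.round(4),"len",np.linalg.norm(dy).round(4),np.linalg.norm(dx).round(4),"yaw",np.degrees([np.arctan2(-dy[0],dy[1]),np.arctan2(dx[1],dx[0])]).round(2))
tray("red",0,[(19,40),(237,67),(235,185),(28,158)])
tray("red",1,[(264,40),(476,68),(461,185),(260,159)])
tray("blue",0,[(271,99),(475,128),(459,237),(264,211)])
tray("blue",1,[(508,99),(708,128),(680,237),(488,211)])
E
```

```text
tin [array([ 0.4747, -0.0064]), array([ 0.4748, -0.0027])]
blue [array([ 0.4438, -0.1015]), array([ 0.4416, -0.1001])]
red [array([ 0.4503, -0.1967]), array([ 0.4492, -0.1944])]
white [array([ 0.4389, -0.2973]), array([ 0.4366, -0.2967])]
g1 [array([ 0.3941, -0.1924]), array([ 0.3869, -0.1892])]
blk [array([ 0.4298, -0.3984])]
roll [array([ 0.4703, -0.5126])]
blk0 [ 0.42905493 -0.39870415] [[ 0.0259  0.0263]
 [ 0.0258 -0.0241]
 [-0.0259 -0.0288]
 [-0.0258  0.0265]]
red 0 [ 0.6289 -0.055 ] len 0.2211 0.116 yaw [-6.98 -7.39]
red 1 [ 0.6285 -0.0535] len 0.2186 0.1158 yaw [-7.08 -6.08]
blue 0 [ 0.5718 -0.304 ] len 0.2183 0.1158 yaw [-7.64 -7.24]
blue 1 [ 0.5718 -0.3032] len 0.2185 0.1155 yaw [-7.67 -6.09]
```

```bash
cat >> h.py <<'E'
TR=dict(blue=((.5718,-.3036),np.radians(-7.4)),red=((.6287,-.054),np.radians(-7.0)))
def bay(t,y):
    c,a=TR[t]; return np.array([c[0]-np.sin(a)*y,c[1]+np.cos(a)*y])
def go(xy,z,yaw):
    qs=[q for q in(bot.ik([*xy,z],rot(yaw+k*np.pi)) for k in(0,1,-1)) if q is not None]
    bot.move_j(min(qs,key=lambda q:abs(q[5])))
H=.16
def job(src,zp,open_,pyaw,dst,tyaw,rel,lift=.0035):
    bot.move_gripper(open_); go(src,H,pyaw)
    hit=bot.line_to([*src,zp],velocity=.12,threshold=10)
    if hit: print("HIT on pick",bot.get_obs()["tool_pos"]); return False
    bot.move_gripper(0); o=bot.get_obs(); print("width",o["gripper_width"]*94,"f",o["finger_force"])
    bot.line_to([*src,H],velocity=.25); go(dst,H,tyaw)
    print("held",bot.get_obs()["gripper_width"]*94)
    hit=bot.line_to([*dst,zp+lift],velocity=.12,threshold=10)
    o=bot.get_obs(); print("place z",o["tool_pos"],hit)
    bot.move_gripper(rel); bot.line_to([*dst,H],velocity=.25)
    print("t",bot.get_obs()["time_s"]); return True
E
python3 - <<'E'
from h import *
job((.442,-.1005),.019,.53,0,bay("blue",78e-3),TR["blue"][1],.47)
f=bot.grab_frame("wrist");cv2.imwrite("pics/p1.png",cv2.resize(f["image"][:,:,::-1],(800,600)))
E
```

```text
width 27.217044216182675 f 30.002048313617706
held 27.080859246182992
place z [ 0.58240461 -0.22658482  0.02305385] False
t 10.8167
```

View pics/p1.png

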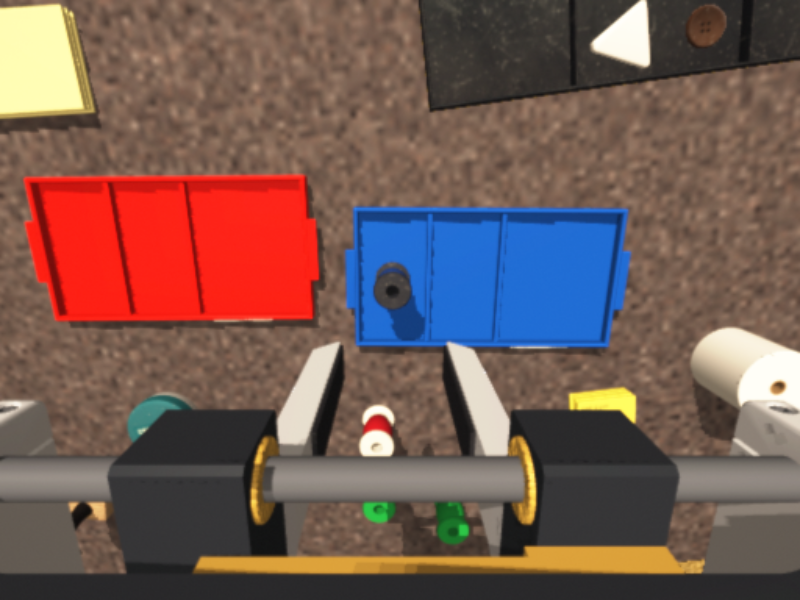

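The blue spool stands centred in its small bay at (392,285). Next is the tin.

```bash
python3 - <<'E'
from h import *
a=TR["blue"][1]+np.pi/2
job((.4748,-.0035),.004,.85,a,bay("blue",-60e-3),a,.76)
f=bot.grab_frame("wrist");cv2.imwrite("pics/p2.png",cv2.resize(f["image"][:,:,::-1],(800,600)))
E
```

```text
width 0.25765231623817597 f 0.0
held 0.6624482040754262
place z [ 0.56486244 -0.36378252  0.00869434] False
t 20.925
```

View pics/p2.png

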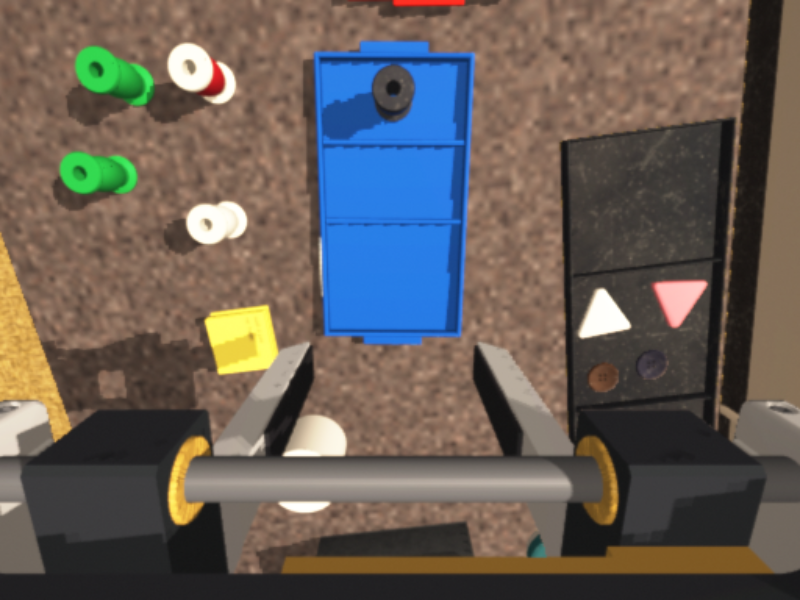

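The large bay is empty, so the tin was not gripped. I'll look for it.

```bash
python3 - <<'E'
from h import *
bot.move_gripper(.85)
go((.44,-.08),.25,0); bot.pause(.3)
import pickle
f=bot.grab_frame("wrist");pickle.dump(f,open("f3.pkl","wb"));cv2.imwrite("pics/p3.png",cv2.resize(f["image"][:,:,::-1],(800,600)))
E
```

```text
(no output)
```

View pics/p3.png

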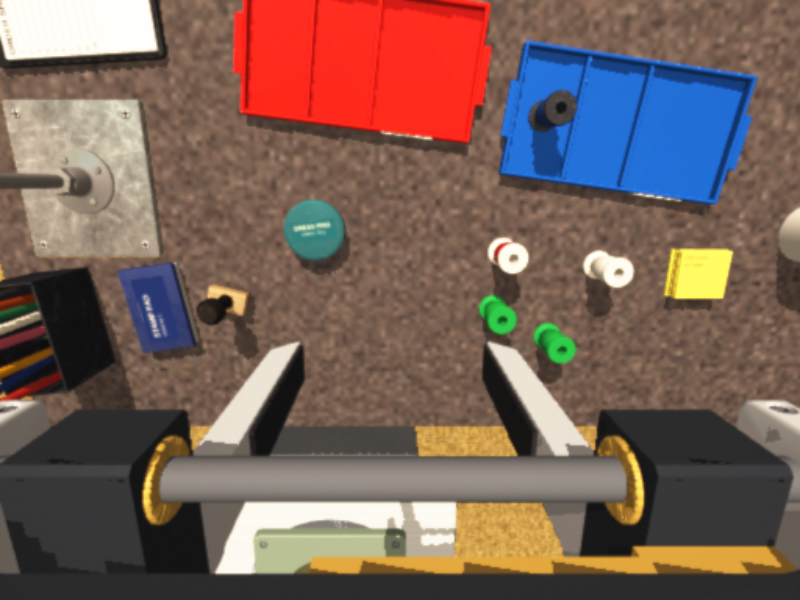

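```bash
python3 - <<'E'
from h import *
import pickle
f=pickle.load(open("f3.pkl","rb")); F=pickle.load(open("F.pkl","rb"))
def fit(f):
    hsv=cv2.cvtColor(f["image"],cv2.COLOR_RGB2HSV); m=cv2.inRange(hsv,(84,100,40),(96,255,200))
    n,l,st,c=cv2.connectedComponentsWithStats(m)
    for i in range(1,n):
        if st[i,4]>300:
            ct=cv2.findContours((l==i).astype(np.uint8),0,1)[0][0][:,0].astype(np.float32)
            w=np.array([onz(f,*p,.0205) for p in ct],np.float32); (x,y),r=cv2.minEnclosingCircle(w); print(x,y,r,w.min(0),w.max(0))
for g in(*F,f): fit(g);print()
E
```

```text
0.6888474225997925 -0.6573357582092285 0.03171975538134575 [ 0.6603132 -0.6888586] [ 0.7186539 -0.6260834]
0.47523975372314453 -0.006016014143824577 0.031590696424245834 [ 0.44544977 -0.03748598] [0.50420266 0.02504798]

0.4744736850261688 -0.0025399865116924047 0.02959747612476349 [ 0.44552    -0.03017734] [0.5025739  0.02675077]

0.4741569757461548 -0.002439203904941678 0.029456209391355515 [ 0.44612938 -0.03102184] [0.5029853  0.02677256]
```

The tin hasn't moved at all (0.4742, -0.0024). I'll repeat the descent with diagnostics at each step.

```bash
python3 - <<'E'
from h import *
a=TR["blue"][1]+np.pi/2; s=(.4744,-.0028)
def st(t):
    o=bot.get_obs(); print(t,o["tool_pos"].round(4),o["gripper_width"]*94,o["finger_force"],o["ft_force"].round(1),o["ee_rot"].round(3),round(o["time_s"],1))
st("0");bot.move_gripper(.85);st("open");go(s,H,a);st("above")
print(bot.line_to([*s,.004],velocity=.12,threshold=10));st("down")
f=bot.grab_frame("side");c=f["image"][120:320,180:380,::-1];cv2.imwrite("pics/p4.png",cv2.resize(c,(600,600)))
E
```

```text
0 [ 0.4401 -0.0802  0.2498] 80.06446687221688 0.0 [ 0.2 -0.1 -0.4] [-3.141e+00  0.000e+00  1.000e-03] 23.3
open [ 0.44   -0.0801  0.25  ] 79.68510134599447 0.0 [-0.2 -0.   0.1] [-3.142  0.     0.   ] 23.5
above [ 0.4747 -0.003   0.1603] 79.86431430183622 0.0 [ 0.1  1.1 -0.3] [2.361 2.072 0.   ] 24.6
False
down [ 0.4753 -0.003   0.0047] 79.79496087603707 0.0 [ 0.9 -0.2  0.8] [2.359e+00 2.072e+00 2.000e-03] 26.1
```

View pics/p4.png

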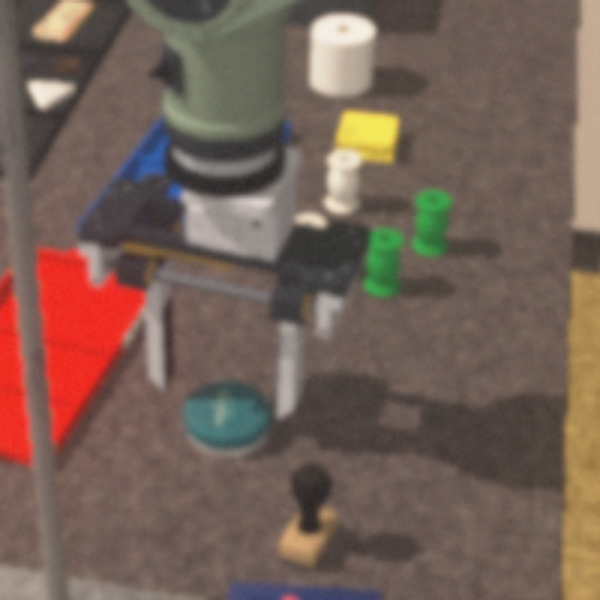

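```bash
python3 - <<'E'
from h import *
o=bot.get_obs(); p=o["tool_pos"]; R=Rn.from_rotvec(o["ee_rot"]).as_matrix(); print(R.round(3))
f=bot.grab_frame("side")
k=lambda q:((proj(f,q)-[180,120])*3).round(0)
for d in(-.046,0,.046): print(d,k(p+R[:,1]*d))
print("tin top",k([.4744,-.0026,.021]),"base",k([.4744,-.0026,0]))
t=bot.grab_frame("top");cv2.imwrite("pics/p5.png",cv2.resize(t["image"][150:270,120:280,::-1],(800,600)))
k=lambda q:((proj(t,q)-[120,150])*5).round(0)
for d in(-.046,0,.046): print(d,k(p+R[:,1]*d))
print("tin top",k([.4744,-.0026,.021]))
E
```

```text
[[ 0.129  0.992  0.002]
 [ 0.992 -0.129 -0.   ]
 [-0.     0.002 -1.   ]]
-0.046 [286. 436.]
0 [224. 421.]
0.046 [162. 406.]
tin top [225. 404.] base [225. 427.]
-0.046 [244. 306.]
0 [272. 224.]
0.046 [300. 144.]
tin top [265. 220.]
```

View pics/p5.png

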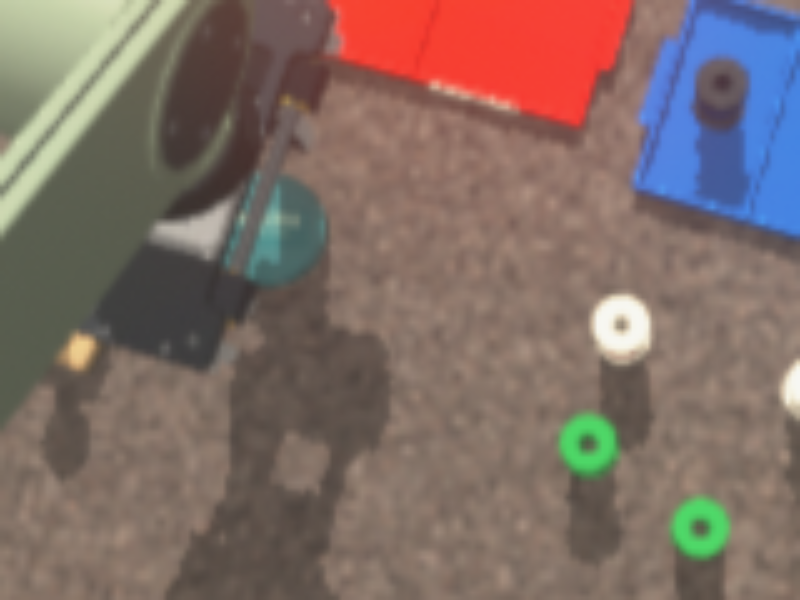

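Both fingertips appear about 20 px (roughly 20 mm) higher in the side view than the reported TCP projects. The fingers therefore closed above the 21 mm tin without touching it. I'll probe downwards gently with a force threshold to find the true tip height.

```bash
python3 - <<'E'
from h import *
s=(.4744,-.0015)
def st(t):
    o=bot.get_obs(); print(t,o["tool_pos"].round(4),round(o["gripper_width"]*94,1),o["finger_force"].round(1),o["ft_force"].round(1),round(o["time_s"],1))
print(bot.line_to([*s,.004],velocity=.05));st("a")
print(bot.line_to([*s,-.019],velocity=.02,threshold=4));st("down")
E
```

```text
FalseTraceback (most recent call last):
  File "<stdin>", line 5, in <module>
  File "<stdin>", line 4, in st
AttributeError: 'float' object has no attribute 'round'
```

```bash
cat >> h.py <<'E'
def st(t):
    o=bot.get_obs(); print(t,o["tool_pos"].round(4),round(o["gripper_width"]*94,1),round(o["finger_force"],1),o["ft_force"].round(1),round(o["time_s"],1))
E
python3 - <<'E'
from h import *
s=(.4744,-.0015)
print(bot.line_to([*s,-.019],velocity=.02,threshold=4));st("down")
E
```

```text
False
down [ 0.4746 -0.0016 -0.0188] 80.5 0.0 [-0.2 -1.1  0.1] 27.8
```

```bash
python3 - <<'E'
from h import *
s=(.4744,-.0015)
print(bot.line_to([*s,-.03],velocity=.01,threshold=4));st("down")
E
```

```text
True
down [ 0.4744 -0.0015 -0.0244] 80.0 2.2 [-0.1 -0.1  4.5] 28.4
```

Contact is at TCP z = -0.0244, so the tips sit about 24 mm behind the reported TCP. I'll back off 5 mm and grip the tin.

```bash
python3 - <<'E'
from h import *
s=(.4744,-.0015)
bot.line_to([*s,-.0195],velocity=.05)
bot.move_gripper(0);st("closed")
bot.line_to([*s,H],velocity=.25);st("up")
E
```

```text
closed [ 0.4742 -0.0015 -0.0197] 58.8 30.0 [ 0.5 -0.6 -1. ] 29.2
up [ 0.4732 -0.0013  0.1586] 58.6 30.0 [ 0.4  0.  -0.5] 30.0
```

Gripped at 58.8 mm and lifted. I'll place the tin, then do the red spool, white spool and block with the corrected heights.

```bash
python3 - <<'E'
from h import *
a=TR["blue"][1]+np.pi/2; d=bay("blue",-60e-3)
go(d,H,a);print(bot.line_to([*d,-.0155],velocity=.12,threshold=10));st("pl")
bot.move_gripper(.75);bot.line_to([*d,H],velocity=.25);st("tin done")
r=TR["red"][1]
ok=job((.4495,-.195),0,.53,0,bay("red",78e-3),r,.47)
f=bot.grab_frame("top");cv2.imwrite("pics/p6.png",cv2.resize(f["image"][100:270,140:367,::-1],(800,599),interpolation=cv2.INTER_CUBIC))
E
```

```text
False
pl [ 0.5649 -0.3638 -0.0143] 58.5 30.0 [ 0.4 -0.6 -0.3] 33.0
tin done [ 0.5631 -0.3623  0.1582] 70.5 0.0 [-0.8 -0.2 -0.9] 34.3
width 28.15807059341111 f 29.998759925365448
held 28.311011319713945
place z [0.6390262  0.02334182 0.00416603] False
t 43.8417
```

View pics/p6.png

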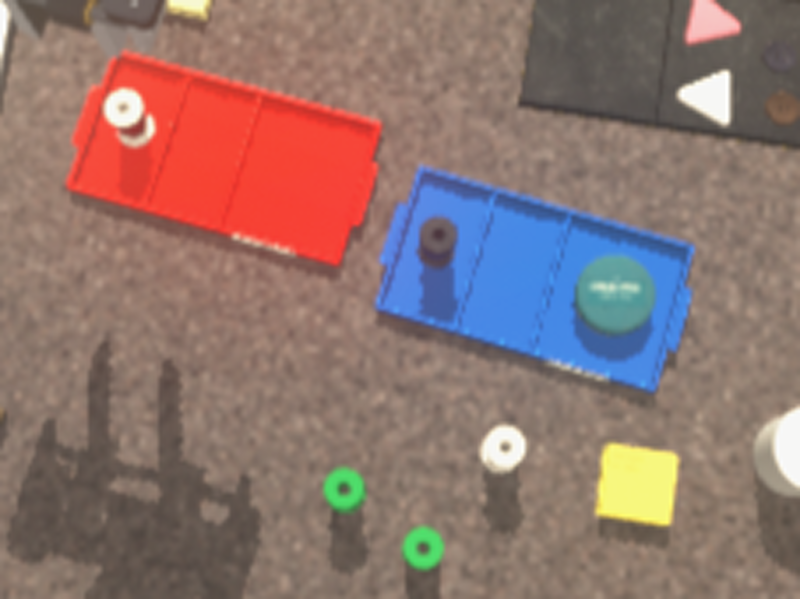

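The picture shows the tin flat in the blue large bay at (615,293) and the red spool upright in the red end bay at (130,118). Its lean matches the camera perspective. Next the white spool and the block.

```bash
python3 - <<'E'
from h import *
r=TR["red"][1]
if job((.4375,-.297),0,.53,0,bay("red",18e-3),r,.46) and job((.429,-.3985),-.0195,.75,np.pi/2,bay("red",-60e-3),r+np.pi/2,.65):
    go((.45,-.3),.3,0)
f=bot.grab_frame("top");cv2.imwrite("pics/p7.png",cv2.resize(f["image"][90:290,100:400,::-1],(800,533),interpolation=cv2.INTER_CUBIC))
f=bot.grab_frame("side");cv2.imwrite("pics/p8.png",cv2.resize(f["image"][120:320,100:400,::-1],(800,533),interpolation=cv2.INTER_CUBIC))
E
```

```text
width 28.439533619160553 f 29.997765719890594
held 28.494877972893203
place z [ 0.63171411 -0.03632386  0.00415092] False
t 52.925
width 49.572822893775204 f 30.000447034835815
held 50.01827582893499
place z [ 0.62234033 -0.11381285 -0.01507956] False
t 62.7583
```

View pics/p7.png

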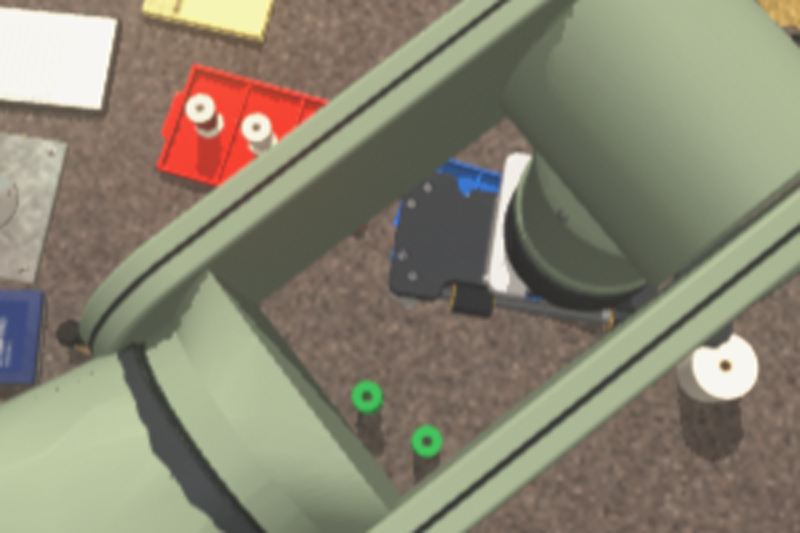

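View pics/p8.png

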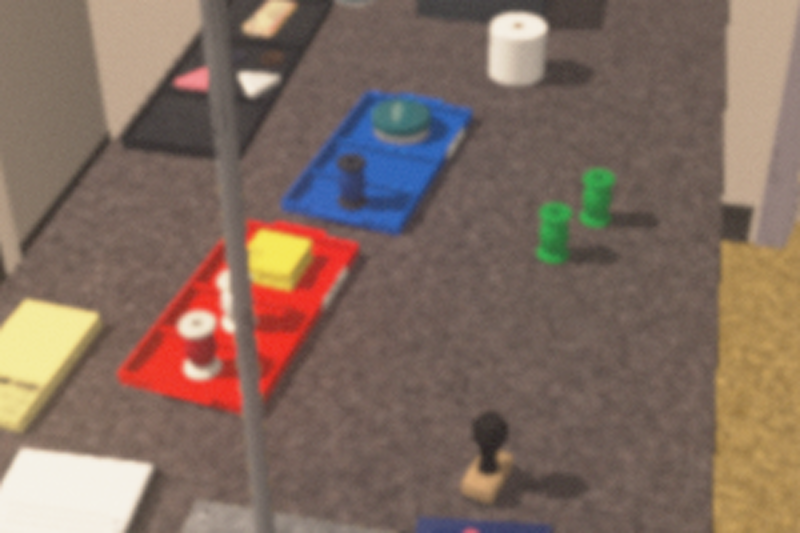

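The side view shows all five items in their bays. The red spool (200,345), white spool (232,300) and blue spool (350,182) stand upright, and the block (280,258) and tin (400,120) lie flat. The stamp, the roll and the two green spools haven't been moved. The arm is clear, so I'm handing in.

```bash
python3 -c "
from bench import bot
print(bot.sign_off())"
```

```text
the job is handed in; nothing more can be done
None
```

Both kits are made up and the job is handed in at about 65 s on the robot's clock: blue spool and pin tin in the blue tray; red spool, white spool and yellow note block in the red tray. The first grasp at the tin closed above it and missed, and I corrected the heights after that.

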